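Slide the ballast disc into its pocket and swing the keeper over it

ROBOT

A 6-joint arm with a two-finger parallel gripper is mounted at the origin on the work surface. World frame = base frame: x ahead of the robot, y to its left, z up, the work surface at z = 0. Lengths are in mm, angles in rad, forces in N, time in s.
With the tool pointing down it reaches from about 350 to 950 mm from the base axis. Payload 17.4 kg.
Tool frame: the origin (TCP) lies between the finger pads; the fingertips stand 25 mm ahead of it and the grasp point (between the pads) lies 6 mm ahead of it (r.tip_reach is the z of the fingertips in the tool frame, in mm); z points along the fingers, y is the line along which they close (so a half turn about z gives the same grasp; the last joint's range is limited). The gripper opens to 93 mm and grips with 3 to 60 N. Pads are 15 mm wide; open, the fingers measure 128 mm over their backs; the gripper's body (75 mm by 188 mm) begins 65 mm behind the grasp point.
Start: joints at [-0.038, 0.116, 1.442, -0, 1.584, -0.038], TCP at [675.006, -0.009, 243.646] pointing down, gripper open.
Joint ranges: [-2.83, 2.83], [-0.83, 2.19], [0.07, 2.5], [-1.14, 4.28], [0.01, 3], [-2.97, 2.97]. Speed limits (rad/s): [1.89, 1.89, 2.22, 3.14, 3.14, 3.14].

INTERFACE

Orientations are given as a 3x3 rotation matrix whose columns are the frame's x, y, z axes.
In Python, from cell import sensors, cams, job, r gives the robot as it stands.
- The arm moves only by the shell command python3 -m pendant 'ROWS' [FORCE]. ROWS is JSON, one flat list of numbers, 5 for each row, row after row: the gripper command: -1 is shut, 1 is fully open, values between are in proportion, then the shift along the tool's x, y, z scaled (see below), then the turn about the tool's z scaled (see below). A call has 1 to 10 rows; each row shifts and turns the commanded pose from where the row before left it, along the tool's axes as they then stand; what a row does not reach is not made up. The controller multiplies each number of a shift by 0.025 m and each number of a turn by 1.5 rad. A row lasts 1/10 s, in which the tool goes at most 50 mm and 8.59 degrees, less where a joint would pass 70% of its speed; a pose out of reach is approached as far as the arm can. A call with a number of a shift or a turn outside -1 to 1 is refused whole. A call with a gripper value outside its range is refused whole. The fingers move at their own pace and stop on an object; FORCE is the grip in N (left out, the last holds). Time passes only in rows, so rows that do not move let the fingers close. It gives the time, the measured TCP pose, the force, the opening and the grip force at its end, in the units of the state.
- sensors.state(): the state, without advancing time (a new reading comes with each control period).
- cams.read_camera(name): name is "scene" or "side" or "wrist"; returns a dict with "img" (400x640x3 uint8, red, green, blue), "fovy" (degrees; the focal length in pixels is half the picture's height over the tangent of half this angle, whatever the lens; pixels are square), "cx", "cy" (the principal point, pixels), "eye" and "orientation" of the camera in the world; the wrist camera has in their place "T_tool_cam" (4x4, takes a point from camera to tool coordinates, whose origin is the TCP and whose axes are the flange's). Camera axes: x right, y up, looking along -z (the intrinsics and any distortion apply to the point x, -y, -z); pixel columns grow to the right and rows downward; lengths in mm; the calibration is good to about 2 mm. A picture is of the moment at which its call begins: read the wrist's pose just before it. There is no depth.
- job.sign_off(): hands the job in; it is judged then, once.
The state is a dict: "clock": time; "joints": joint angles; "qd": joint speeds; "joint_torque": joint torques, N m; "ee_pos": TCP position; "eef_rot": TCP orientation; "ft_force": force on the tool from outside, world axes, zero at the start; "moment": the same for the moment, N m; "gripper_width": finger opening in mm; "grasp_force": force on a finger pad.
Only numpy, scipy, OpenCV 4.12 (cv2) and the standard library are available. Lean on these libraries where they do the work, as an engineer would, in place of code of your own. Each camera call takes 0.05 s, during which the arm holds its last target. There are 200 camera calls.

TASK

On the plywood base board, push the loose steel disc across the board with the fingertips until it drops into the round pocket and lies flat on its floor, then push the upright peg of the wooden keeper to swing the keeper shut over the disc, all the way to its stop. Only push: never lift the disc, and leave all the other things where they are.

Things in the scene. Friction and masses are not known exactly. Their poses are not given: they have to be found in the camera images.
- base_board: Plywood base board of a model kit, 200 (its x) by 260 (its y) by 18 mm, screwed to the table, so it does not move. Origin at the centre of its underside; z up. In its frame the pocket's centre is at (-10, -30) mm and the keeper's pivot at (45, -30) mm. Its top, 18 mm above the table, is flat, with only the pocket, the keeper and loose things on it.
- pocket (a point): Centre of the mouth of the round pocket, at the level of the board's top. The pocket is 49 mm in diameter and 10 mm deep, with a flat, browned floor and a 1.5 mm chamfer at its rim.
- disc: Loose plain steel ballast disc, 44 mm in diameter, 9 mm thick, about 0.1 kg, lying flat on the board 75 to 125 mm from the pocket. Origin at the centre of its underside, z is its axis (up). It slides with ordinary friction. Fully in the pocket it lies with its top 1 mm below the board's top.
- keeper (a joint): Angle of the wooden keeper about its vertical pivot, rad. 0: shut, against its stop, the arm pointing along the board's -x across the pocket. It grows as the arm swings open towards the board's -y (turning anticlockwise seen from above); stop at 1.95; it starts between 1.1 and 1.8. It stays where it is left; about 0.5 N at the peg moves it. The arm is 16 mm wide, its underside 3 mm and its top 8 mm above the board's top; shut, it would bar the disc's way.
- keeper_peg (a point): Top centre of the upright wooden peg near the free end of the keeper's arm: 12 mm in diameter, standing 24 mm above the arm (from 8 to 32 mm above the board's top), its axis 65 mm from the pivot's axis.
- motor: Small grey geared motor lying loose on the board near its +x edge, 20 by 56 by 18 mm, long side along its own y. Origin at the underside. To be left alone.
- spacer: Small wooden ring, 22 mm outside diameter, 12 mm high, loose on the board near its -x edge. Origin at the centre of its underside. To be left alone.
- battery_holder: Black battery holder with two cells, 66 by 34 by 16 mm, loose on the table beside the board's -y edge. Origin at the centre of its underside. To be left alone.
- screwdriver: Screwdriver with a clear handle, 150 mm long, lying loose on the table beyond the board's +x edge. Origin at its underside. To be left alone.
- glue: White glue bottle, 44 mm in diameter, 110 mm tall, standing on the table to the robot's right. Origin at the centre of its underside. To be left alone.
- tape: Cardboard ring, 90 mm outside diameter, 18 mm high, on the table to the robot's left. Origin at the centre of its underside. To be left alone.
- pencil_cup: Empty grey cup, 70 mm in diameter, 90 mm tall, standing on the table to the far left. Origin at the centre of its underside. To be left alone.
There are look-alikes about, which are no part of the job. Leave any green look-alike of the disc alone.

How it is judged:
By the outcome, as a careful person would: the job done as asked, in the order asked, and still so for the second after the job is handed in, with the robot touching nothing.
It also fails if it takes over 51 s, if anything falls off the work surface, if the arm or the gripper's body presses on something with over 40 N, if the wrist force passes 120 N, or if a joint passes its speed limit or range.

## Working session

There is one attempt and no reset: what is moved stays moved. The work goes in short steps, Python scripts to look and compute and a shell command to move; the robot and the scene stay as the last step left them, time stands still between calls to the robot, and variables do not carry over. Pictures are saved under pics/ and viewed, at most 10 in all, crops included, and the job is handed in when it is done.

```bash
ls; mkdir -p pics
python3 - <<'E'
from cell import sensors,cams,r
import cv2,numpy as np
s=sensors.state();print(s['clock'],s['ee_pos'],s['eef_rot'],s['gripper_width'])
for n in("scene","side","wrist"):
    c=cams.read_camera(n);cv2.imwrite(f"pics/{n}0.png",c['img'][:,:,::-1]);print({k:v for k,v in c.items() if k!='img'})
    np.save(f"pics/{n}0.npy",c,allow_pickle=True)
E
```

```text
pics
0.0 [6.74839642e+02 2.10514806e-03 2.42926860e+02] [[-1.74586757e-05  9.99999413e-01 -1.08382610e-03]
 [ 9.99999999e-01  1.74873123e-05  2.64123138e-05]
 [ 2.64312515e-05 -1.08382564e-03 -9.99999412e-01]] 92.8744417614877
{'fovy': 51.73389683435046, 'cx': 321.95328429083486, 'cy': 195.45727455077568, 'eye': array([1224.87632624, -426.10116028,  747.76763108]), 'orientation': array([[ 0.53443657, -0.55318854,  0.63903051],
       [ 0.84491075,  0.36973482, -0.3865514 ],
       [-0.02243602,  0.74651095,  0.66499476]])}
{'fovy': 51.98273766040317, 'cx': 315.1120645197439, 'cy': 203.07904176816166, 'eye': array([486.47126897, 638.99277945, 877.2042431 ]), 'orientation': array([[-0.99564498,  0.05931343, -0.0719235 ],
       [-0.09165976, -0.76364144,  0.63910112],
       [-0.01701648,  0.64291032,  0.76575242]])}
{'fovy': 68.51927010341004, 'cx': 321.9849711204582, 'cy': 194.17760360614437, 'T_tool_cam': array([[-6.03624619e-04,  9.55020404e-01,  2.96539480e-01,
         8.19237316e+01],
       [ 9.99999565e-01,  3.65713433e-04,  8.57762904e-04,
         3.36019803e-01],
       [ 7.10732604e-04,  2.96539869e-01, -9.55020210e-01,
        -1.41549706e+02],
       [ 0.00000000e+00,  0.00000000e+00,  0.00000000e+00,
         1.00000000e+00]])}
```

View pics/scene0.png

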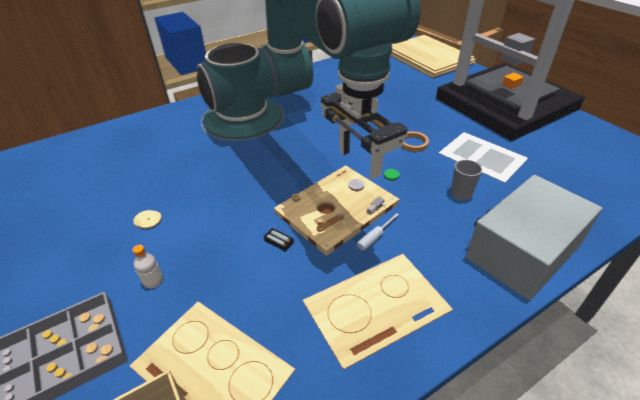

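View pics/side0.png

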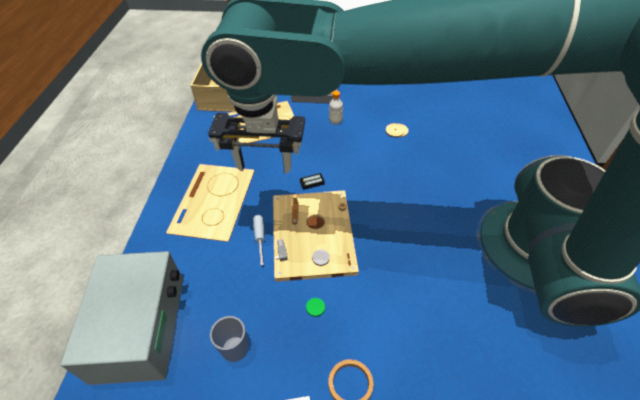

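View pics/wrist0.png

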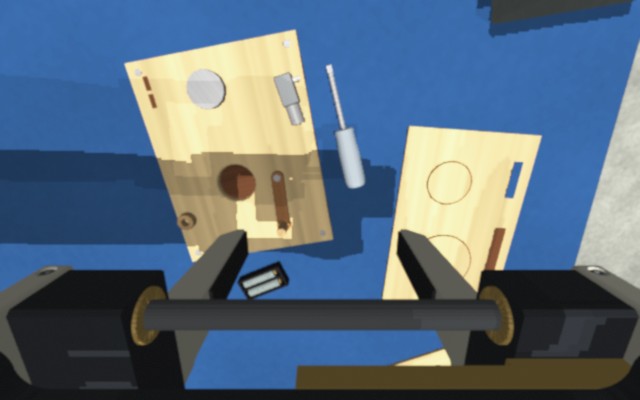

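Scene: disc candidates are the grey steel disc on the board (scene 356,184; side 320,257; wrist 206,89), the green one on the table (scene 391,174; side 316,306; off the board) and the drawn circles on the loose sheets. I choose the grey one. The wrist picture also shows the pocket (237,182), pivot (277,177), keeper arm down to the peg (~283,226), motor (289,98), spacer (187,220) and battery holder (265,281).

```bash
cat > h.py <<'E'
import numpy as np,cv2
def cam(c,ee=None,R=None):
    f=200/np.tan(np.radians(c['fovy'])/2)
    if 'eye' in c: return f,c['cx'],c['cy'],np.array(c['eye']),np.array(c['orientation'])
    T=c['T_tool_cam'];return f,c['cx'],c['cy'],R@T[:3,3]+ee,R@T[:3,:3]
def px2w(k,u,v,z):
    f,cx,cy,e,O=k;d=O@np.array([(u-cx)/f,-(v-cy)/f,-1]);return e+d*(z-e[2])/d[2]
def w2px(k,p):
    f,cx,cy,e,O=k;q=O.T@(np.array(p)-e);return cx+f*q[0]/-q[2],cy+f*q[1]/q[2]
E
python3 - <<'E'
from h import *
c=np.load('pics/wrist0.npy',allow_pickle=True).item()
ee=np.array([674.84,0,242.93]);R=np.array([[0,1,-.00108],[1,0,0],[0,-.00108,-1]])
k=cam(c,ee,R)
for n,u,v,z in [('disc',206,89,27),('pocket',237,182,18),('pivot',277,177,26),('peg',283,226,50),('spacer',187,220,30),('bTL',125,64,18),('bTR',296,30,18),('bBR',332,239,18),('motor',289,98,36),('bat',265,281,16)]:
    print(n,px2w(k,u,v,z).round(1))
c=np.load('pics/side0.npy',allow_pickle=True).item();k=cam(c)
for n,u,v,z in [('disc',320,257,27),('pocket',315,221,18),('peg',295,200,50)]:print('side',n,px2w(k,u,v,z).round(1))
im=cv2.imread('pics/wrist0.png')[20:270,110:360]
cv2.imwrite('pics/crop1.png',cv2.resize(im,(600,600),interpolation=cv2.INTER_CUBIC))
E
```

```text
disc [541.6  97.4  27. ]
pocket [564.9 -15.4  18. ]
pivot [618.1  -6.8  26. ]
peg [626.5 -63.1  50. ]
spacer [499.  -63.3  30. ]
bTL [448.2 124.9  18. ]
bTR [645.8 159.6  18. ]
bBR [688.3 -96.3  18. ]
motor [637.5  87.3  36. ]
bat [ 592.  -164.1   16. ]
side disc [538.7  99.3  27. ]
side pocket [561.8 -16.6  18. ]
side peg [618.4 -57.9  50. ]
```

View pics/crop1.png

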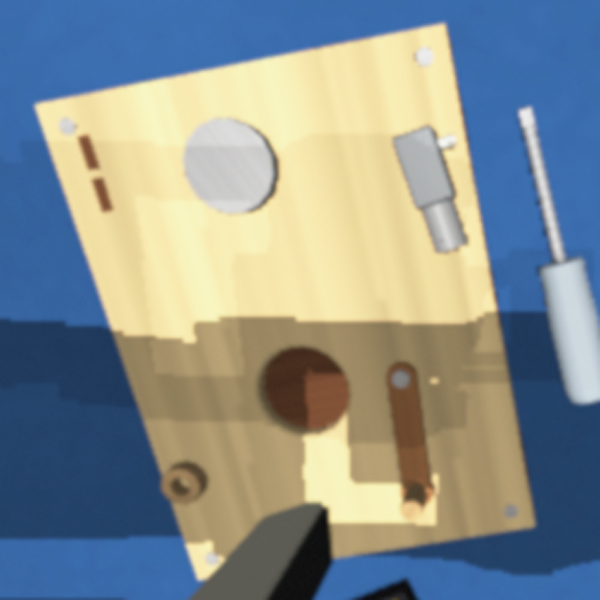

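The crop confirms the grey steel disc (centre 231,165 in the crop) is on the board, with a clear way to the pocket (304,389). The keeper is open (peg top ~412,512). The board corners give 200 x 260 mm at a yaw of about 9.8°, and the predicted pocket and pivot agree with the measured ones to about 2 mm. I'll go above the start of the push with the fingers about 28 mm apart, so they cradle the disc.

```bash
python3 -m pendant '[-0.4,0.687,-0.71,0.6,0, -0.4,0.687,-0.71,0.6,0, -0.4,0.687,-0.71,0.6,0, -0.4,0.687,-0.71,0.6,0, -0.4,0.687,-0.71,0.6,0, -0.4,0.687,-0.71,0.6,0, -0.4,0.687,-0.71,0.6,0, -0.4,0.687,-0.71,0.6,0, -0.4,0,0,0,-0.0675, -0.4,0,0,0,-0.0675]' 10
python3 -m pendant '[-0.4,0,0,0,0, -0.4,0,0,0,0, -0.4,0,0,0,0]'
python3 - <<'E'
from cell import sensors,cams
import cv2,numpy as np
s=sensors.state();c=cams.read_camera('wrist');c['ee']=s['ee_pos'];c['R']=s['eef_rot'];print(s['ee_pos'],s['eef_rot'].round(4) if hasattr(s['eef_rot'],'round') else s['eef_rot'])
np.save('pics/w1.npy',c,allow_pickle=True);cv2.imwrite('pics/w1.png',c['img'][:,:,::-1])
E
```

```text
clock: 1.15
ee_pos: [532.3, 137.9, 123.1]
eef_rot: [[-0.206, 0.979, -0.001], [0.979, 0.206, -0.0], [-0.0, -0.001, -1.0]]
ft_force: [0.1, 0.1, 0.2]
gripper_width: 28.2
grasp_force: 0.0
clock: 1.45
ee_pos: [533.1, 137.3, 123.6]
eef_rot: [[-0.199, 0.98, -0.0], [0.98, 0.199, -0.0], [0.0, -0.0, -1.0]]
ft_force: [-0.2, 0.4, -0.7]
gripper_width: 27.9
grasp_force: 0.0
[533.07844485 137.28724981 123.62749595] [[-1.986e-01  9.801e-01 -1.000e-04]
 [ 9.801e-01  1.986e-01 -0.000e+00]
 [ 0.000e+00 -1.000e-04 -1.000e+00]]
```

View pics/w1.png

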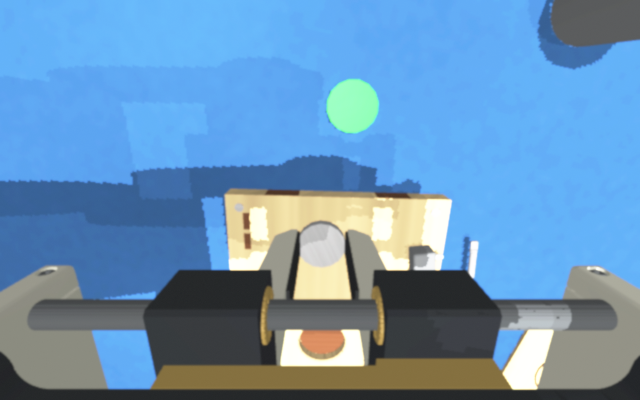

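The disc is at (322,244) and the pocket mouth at about (322,338), both on the tool's centre line (column 322), with the fingers either side. I'll go down and push the first 80 mm.

```bash
python3 -m pendant '[-0.4,0,0,0.776,0, -0.4,0,0,0.776,0, -0.4,0,0,0.776,0, -0.4,0,0,0.776,0, -0.4,0,0,0,0, -0.4,0,0,0,0]'
python3 -m pendant '[-0.4,-0.32,0,0,0, -0.4,-0.32,0,0,0, -0.4,-0.32,0,0,0, -0.4,-0.32,0,0,0, -0.4,-0.32,0,0,0, -0.4,-0.32,0,0,0, -0.4,-0.32,0,0,0, -0.4,-0.32,0,0,0, -0.4,-0.32,0,0,0, -0.4,-0.32,0,0,0]'
python3 - <<'E'
from cell import sensors,cams
import cv2,numpy as np
from h import *
s=sensors.state();print(s['ee_pos'],s['ft_force'])
a=cams.read_camera('side');b=cams.read_camera('scene');np.save('pics/s2.npy',[a,b],allow_pickle=True)
ims=[]
for c in(a,b):
    u,v=map(int,w2px(cam(c),[562,0,25]));im=c['img'][max(v-60,0):v+60,u-80:u+80,::-1];ims.append(cv2.resize(im,(400,300),interpolation=cv2.INTER_CUBIC))
    print(u-80,v-60)
cv2.imwrite('pics/s2.png',np.hstack(ims))
E
```

```text
clock: 2.1
ee_pos: [533.0, 137.3, 45.9]
eef_rot: [[-0.2, 0.98, -0.001], [0.98, 0.2, -0.0], [0.0, -0.001, -1.0]]
ft_force: [-1.0, 0.6, -0.8]
gripper_width: 27.8
grasp_force: 0.0
clock: 3.1
ee_pos: [549.2, 58.4, 46.1]
eef_rot: [[-0.201, 0.98, -0.0], [0.98, 0.201, 0.0], [0.0, -0.0, -1.0]]
ft_force: [-0.7, 1.3, 1.2]
gripper_width: 27.9
grasp_force: 0.9
[549.21114362  58.38544582  46.07463447] [-0.68674037  1.32780015  1.16622853]
234 164
250 141
```

View pics/s2.png

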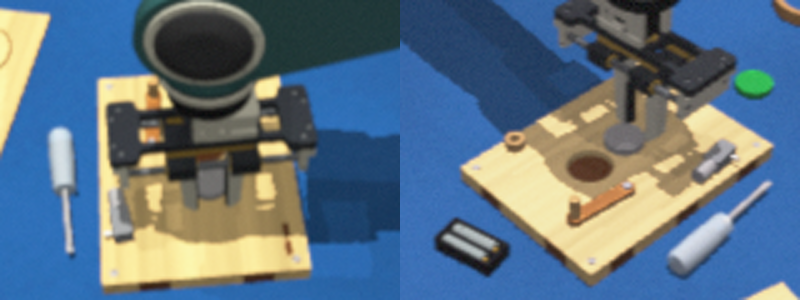

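The scene half shows the disc cradled between the fingertips (crop 624,138) and heading for the pocket (591,167). The keeper, motor and spacer have not moved.

Run:
```python
from h import *
a,b=np.load('pics/s2.npy',allow_pickle=True)
k=cam(b);p=px2w(k,339.6,195.7,27);q=px2w(k,326.4,207.8,18);q2=px2w(k,320,220.6,36)
ee=np.array([549.2,58.4]);u=np.array([.2,-.98]);n=np.array([.98,.2])
for x in(p,q):print(x.round(1),'ahead',(x[:2]-ee)@u,'lat',(x[:2]-ee)@n)
w=np.load('pics/w1.npy',allow_pickle=True).item();kw=cam(w,w['ee'],w['R'])
for x in(px2w(kw,322,244,27),):print(x.round(1))
for x in(np.array([563.4,-17]),np.array([564.9,-15.4])):print('ahead',(x-ee)@u,'lat',(x-ee)@n)
```

```text
[558.8  30.9  27. ] ahead 28.915554564109204 lat 3.884537171498619
[570.3 -17.9  18. ] ahead 79.0006798575994 lat 5.431641721465052
[540.7  99.2  27. ]
ahead 76.73199999999999 lat -1.1640000000000692
ahead 75.46399999999998 lat 0.6259999999999333
```

```bash
python3 -m pendant '[-0.4,-0.3,0,0,0, -0.4,-0.3,0,0,0, -0.4,-0.3,0,0,0, -0.4,-0.3,0,0,0, -0.4,-0.3,0,0,0, -0.4,-0.13,0,0,0, -0.4,-0.13,0,0,0, -0.4,-0.13,0,0,0, -0.4,-0.13,0,0,0, -0.4,-0.06,0,0,0]'
python3 -m pendant '[-0.4,0,0,0,0, -0.4,0,0,0,0]'
python3 - <<'E'
from cell import sensors,cams
import cv2,numpy as np
b=cams.read_camera('scene')
im=b['img'][160:250,270:390,::-1];cv2.imwrite('pics/s3.png',cv2.resize(im,(800,600),interpolation=cv2.INTER_CUBIC))
E
```

```text
clock: 4.2
ee_pos: [559.6, 7.8, 46.0]
eef_rot: [[-0.201, 0.98, -0.0], [0.98, 0.201, -0.0], [-0.0, -0.0, -1.0]]
ft_force: [-0.2, -0.4, -0.1]
gripper_width: 27.7
grasp_force: 0.0
clock: 4.4
ee_pos: [559.5, 8.1, 46.0]
eef_rot: [[-0.201, 0.98, -0.0], [0.98, 0.201, -0.0], [-0.0, -0.0, -1.0]]
ft_force: [1.2, -0.5, -0.2]
gripper_width: 27.6
grasp_force: 0.0
```

View pics/s3.png

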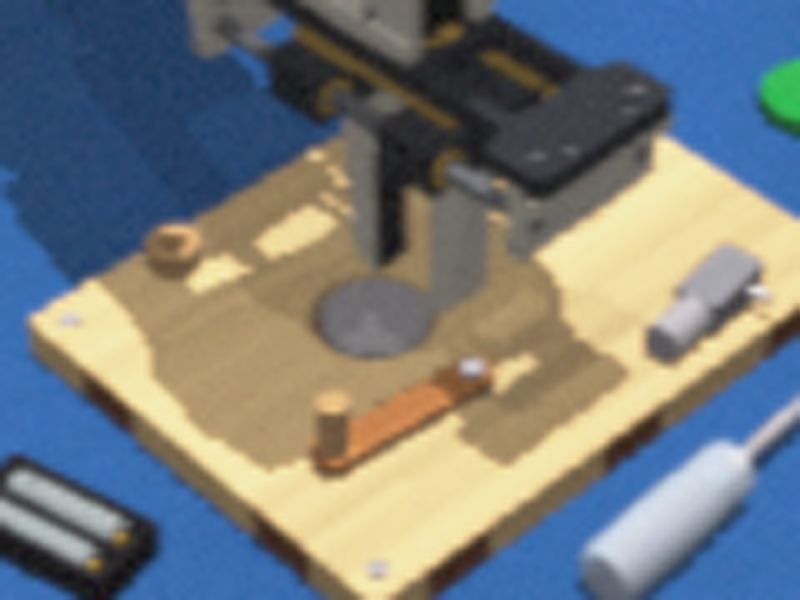

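The disc looks sunk flush in the pocket at crop (375,318), there is no force on the tool, and the keeper is untouched (peg top at 333,403). I'll lift, go behind the peg, shut the fingers and turn so that the +x face points along the middle of the keeper's swing.

```bash
python3 -m pendant '[-0.4,0,0,-1,0, -0.4,0,0,-1,0, -0.4,0,0,-1,0, -0.4,0,0,-1,0, -1,-0.953,0.545,0,0, -1,-0.953,0.545,0,0, -1,-0.953,0.545,0,0, -1,-0.953,0.545,0,0, -1,-0.953,0.545,0,0, -1,0,0,0,0]'
python3 -m pendant '[-1,0,0,0,-0.0966, -1,0,0,0,-0.0966, -1,0,0,0,-0.0966, -1,0,0,0,-0.0966, -1,0,0,0,-0.0966, -1,0,0,0,0, -1,0,0,0,0, -1,0,0,0,0]'
python3 - <<'E'
from cell import sensors,cams
import cv2,numpy as np
from h import *
s=sensors.state();w=cams.read_camera('wrist');b=cams.read_camera('scene')
w['ee']=s['ee_pos'];w['R']=s['eef_rot'];print(s['ee_pos'],s['joints'],s['gripper_width'])
np.save('pics/w4.npy',[w,b],allow_pickle=True)
cv2.imwrite('pics/w4.png',w['img'][:,:,::-1])
k=cam(w,w['ee'],w['R'])
for p in([563.5,-16.5,17],[617.8,-7.3,26],[624,-71,50]):print(w2px(k,p))
k=cam(np.load('pics/wrist0.npy',allow_pickle=True).item(),np.array([674.84,0,242.93]),np.array([[0,1,-.00108],[1,0,0],[0,-.00108,-1]]))
print(px2w(k,281.7,233.3,50),px2w(cam(b),319.9,220.5,50))
E
```

```text
clock: 5.45
ee_pos: [651.4, -96.8, 145.5]
eef_rot: [[-0.2, 0.98, -0.0], [0.98, 0.2, -0.0], [-0.0, -0.0, -1.0]]
ft_force: [0.1, 0.3, 0.1]
gripper_width: 0.8
grasp_force: 0.0
clock: 6.25
ee_pos: [650.1, -94.7, 146.1]
eef_rot: [[-0.798, 0.603, -0.0], [0.603, 0.798, 0.0], [0.0, 0.0, -1.0]]
ft_force: [0.6, -0.5, -0.3]
gripper_width: 0.1
grasp_force: 0.0
[650.14436658 -94.68913005 146.08044927] [-1.83461845e-01  1.19073137e-01  1.59744259e+00  3.14970790e-05
  1.42510107e+00 -1.10703938e+00] 0.10200559819187299
(np.float64(334.8330638494356), np.float64(60.86582501413406))
(np.float64(381.62436262513046), np.float64(107.53776382779009))
(np.float64(326.74405526847255), np.float64(163.08575524184815))
[624.49905195 -72.91543171  50.        ] [627.41936684 -72.50511591  50.        ]
```

View pics/w4.png

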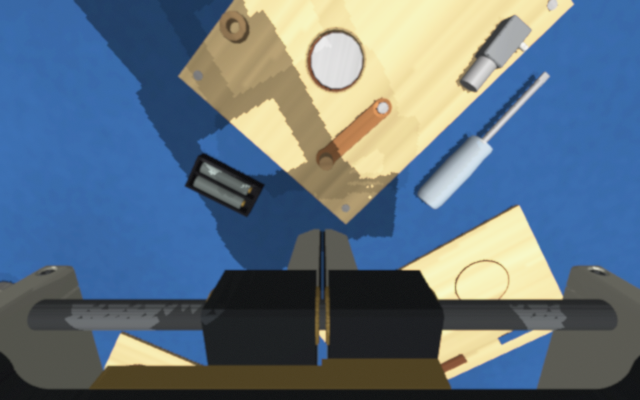

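The disc lies in the pocket at (336,61) with an even dark gap round it. The peg top is at (325,157), which puts it near (623,-71), about 65 mm from the pivot as it should be. The shut fingers are squarely behind it. I'll go down and push along the arc.

```bash
python3 -m pendant '[-1,0,0,0.88,0, -1,0,0,0.88,0, -1,0,0,0.88,0, -1,0,0,0.88,0, -1,0,0,0,0]'
python3 -m pendant '[-1,0.426,0.03,0,0, -1,0.426,0.03,0,0, -1,0.28,-0.178,0,0, -1,0.28,-0.178,0,0, -1,0.32,-0.114,0,0, -1,0.32,-0.114,0,0, -1,0.338,-0.026,0,0, -1,0.338,-0.026,0,0, -1,0.334,0.062,0,0, -1,0.334,0.062,0,0]'
python3 -m pendant '[-1,0.306,0.146,0,0, -1,0.306,0.146,0,0, -1,0,0,0,0, -1,0,0,0,0]'
python3 - <<'E'
from cell import sensors,cams
import cv2,numpy as np
b=cams.read_camera('scene')
im=b['img'][160:250,270:390,::-1];cv2.imwrite('pics/s5.png',cv2.resize(im,(800,600),interpolation=cv2.INTER_CUBIC))
E
```

```text
clock: 6.85
ee_pos: [648.8, -94.6, 54.9]
eef_rot: [[-0.799, 0.601, -0.005], [0.601, 0.799, 0.001], [0.004, -0.002, -1.0]]
ft_force: [0.8, 0.1, 0.4]
gripper_width: 0.8
grasp_force: 0.0
clock: 7.85
ee_pos: [575.1, -52.4, 58.0]
eef_rot: [[-0.8, 0.6, -0.0], [0.6, 0.8, 0.0], [0.0, 0.0, -1.0]]
ft_force: [1.3, -1.5, -0.3]
gripper_width: 0.8
grasp_force: 0.4
clock: 8.25
ee_pos: [567.7, -37.7, 58.1]
eef_rot: [[-0.8, 0.6, 0.0], [0.6, 0.8, 0.0], [-0.0, 0.0, -1.0]]
ft_force: [-0.8, 0.3, 0.1]
gripper_width: 0.6
grasp_force: 0.0
```

View pics/s5.png

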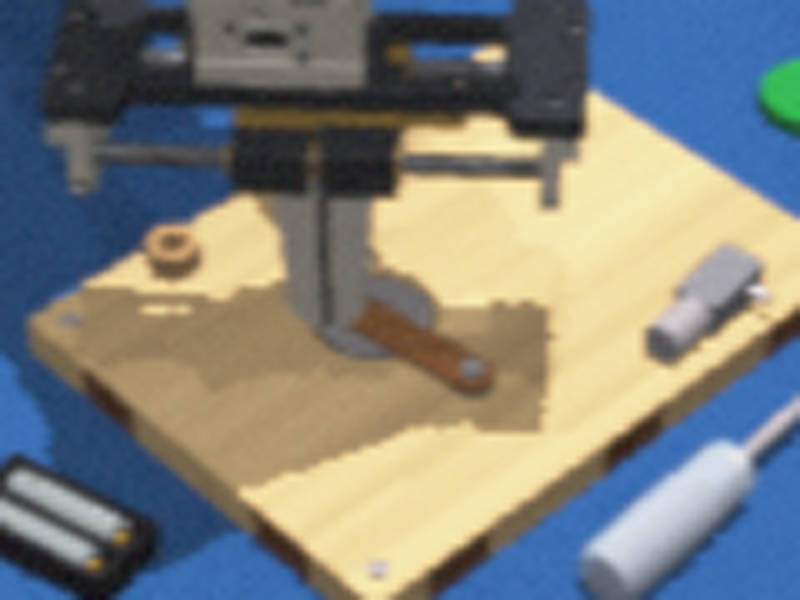

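The keeper is swung most of the way across the disc (arm tip hidden behind the fingers at about 350,310). I'll make the last stretch in small steps and watch the force for the stop.

```bash
python3 -m pendant '[-1,0.07,0.06,0,0, -1,0.07,0.06,0,0, -1,0.07,0.06,0,0, -1,0.06,0.05,0,0, -1,0,0,0,0]'; for i in 1 2; do :; done
python3 -m pendant '[-1,0.04,0.035,0,0, -1,0,0,0,0]'
python3 -m pendant '[-1,0.04,0.035,0,0, -1,0,0,0,0]'
```

```text
clock: 8.8
ee_pos: [565.7, -29.1, 58.1]
eef_rot: [[-0.8, 0.6, 0.0], [0.6, 0.8, 0.0], [0.0, 0.0, -1.0]]
ft_force: [0.5, 0.3, -0.8]
gripper_width: 0.6
grasp_force: 0.0
clock: 9.0
ee_pos: [565.5, -27.9, 58.1]
eef_rot: [[-0.8, 0.6, 0.0], [0.6, 0.8, 0.0], [-0.0, 0.0, -1.0]]
ft_force: [-0.3, -0.6, -0.4]
gripper_width: 0.7
grasp_force: 0.1
clock: 9.2
ee_pos: [565.2, -26.7, 58.1]
eef_rot: [[-0.8, 0.6, 0.0], [0.6, 0.8, -0.0], [-0.0, -0.0, -1.0]]
ft_force: [0.8, -1.1, 0.3]
gripper_width: 0.6
grasp_force: 0.3
```

```bash
python3 -m pendant '[-1,0.04,0.035,0,0, -1,0,0,0,0]' | grep -E 'ee_pos|ft'
python3 -m pendant '[-1,0.04,0.035,0,0, -1,0,0,0,0]'| grep -E 'ee_pos|ft'
python3 -m pendant '[-1,0.04,0.035,0,0, -1,0,0,0,0]'| grep -E 'ee_pos|ft'
```

```text
ee_pos: [565.2, -25.8, 58.2]
ft_force: [2.4, -4.1, -0.8]
ee_pos: [565.1, -25.1, 58.2]
ft_force: [4.1, -11.0, -2.0]
ee_pos: [565.0, -24.5, 58.3]
ft_force: [6.1, -16.8, -2.2]
```

The force has climbed to 18 N with hardly any motion, so the keeper is at its stop. I'll back off, lift clear and check.

```bash
python3 -m pendant '[-1,-0.2,-0.1,0,0, -1,-0.5,-0.2,0,0, -1,-0.5,-0.2,0,0, -1,0,0,-0.8,0, -1,0,0,-0.8,0, -1,0,0,-0.8,0, -1,0,0,-0.8,0, -1,-0.5,0,0,0, -1,-0.5,0,0,0, -1,0,0,0,0]'
python3 - <<'E'
from cell import sensors,cams
import cv2,numpy as np
from h import *
s=sensors.state();w=cams.read_camera('wrist');b=cams.read_camera('scene')
w['ee']=s['ee_pos'];w['R']=s['eef_rot'];np.save('pics/w6.npy',[w,b],allow_pickle=True)
k=cam(w,w['ee'],w['R'])
for p in([563.5,-16.5,18],[617.8,-7.3,26],[553.7,-18.5,50]):print(np.round(w2px(k,p),1))
im=b['img'][160:250,270:390,::-1]
cv2.imwrite('pics/s6.png',np.vstack([cv2.resize(im,(400,300),interpolation=cv2.INTER_CUBIC),cv2.resize(w['img'][:,:,::-1],(400,250))]))
E
```

```text
clock: 10.8
ee_pos: [601.7, -67.1, 136.5]
eef_rot: [[-0.799, 0.601, -0.002], [0.601, 0.799, 0.0], [0.001, -0.001, -1.0]]
ft_force: [-0.4, 0.4, -0.7]
gripper_width: 0.5
grasp_force: 0.0
[343.1 128.9]
[388.3 173.6]
[336.3 123.4]
```

View pics/s6.png

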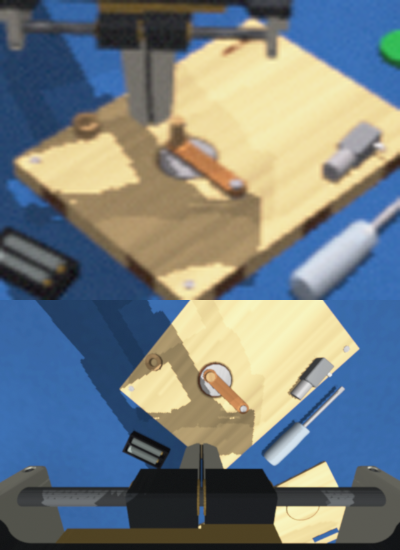

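The keeper lies over the seated disc. The peg is at (336,123) in full wrist pixels, exactly where the shut position predicts it, and everything else is in place with the robot clear.

```bash
python3 -c "
from cell import job
print(job.sign_off())"
```

```text
the job is handed in; nothing more can be done
None
```

The steel disc lies flat in the pocket and the keeper is swung shut against its stop over it; nothing else appeared moved in the final pictures, and I handed the job in at about 11 s on the robot's clock.

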